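Sweep copper offcuts into the scrap tray

TASK

Clear the jeweller's bench board: sweep the four copper offcuts along it with the fingertips and over its open end, so that all four drop into and settle in the plain bare-metal scrap tray, not the dark blue tray of finished earrings. Push them only, do not pick any of them up, and leave the steel bench block, the brass punch, the copper tankard and the hammer where they are.

Things in the scene. Friction and masses are not known exactly. Their poses are not given: they have to be found in the camera images.
- board: Bench board of pale wood with a dark grey-green linoleum working surface, fixed: 280 mm (its x) by 300 mm (its y), working surface 40 mm above the table. Origin at the centre of its underside, on the table; x towards the side away from the robot, y along the fences, z up. Wooden fences 12 mm thick stand 10 mm above the surface along the near and far sides (x = -140..-128 and +128..+140 mm). The two ends (y = -150 and y = +150 mm) are open, flush edges. Position and yaw vary.
- scrap_tray: Empty scrap tray of bare grey aluminium. It stands against one open end of the board (either one, 2 mm gap), its middle shifted along the edge by some centimetres, its rim 12 mm below the board's surface. Fixed; origin at the centre of its underside on the table, x along its 160 mm side, parallel to the board's x, z up. 160 x 120 mm and 28 mm high over all, walls and floor 3 mm. 
- ware_tray: Dark blue tray with finished copper earrings fixed on its floor, the same size, against the other open end. Not for offcuts. Fixed; origin at the centre of its underside on the table, x along its 160 mm side, parallel to the board's x, z up. 160 x 120 mm and 28 mm high over all, walls and floor 3 mm. 
- tube_a: Copper offcut: ring sawn from tube, 28 mm outside, 21 mm bore, 10 mm high, 22 g. Loose, starts flat on the bench board; origin at its middle. z is its axis.
- tube_b: Copper offcut: a second ring, the same as tube_a. Loose, starts flat on the bench board; origin at its middle. z is its axis.
- square_bar: Copper offcut: end of square bar, 30 (x) x 12 (y) x 12 (z) mm, 38 g. Loose, starts flat on the bench board; origin at its middle. 
- flat_bar: Copper offcut: end of flat bar, 28 (x) x 20 (y) x 8 (z) mm, 40 g. Loose, starts flat on the bench board; origin at its middle. 
- bench_block: Bystander: loose square steel bench block, 62 x 62 x 18 mm, lying on the board towards its far fence; origin at the centre of its underside.
- punch: Bystander: loose brass doming punch, 55 mm tall, standing upright on its 20 mm wide foot on the board towards its far fence, ball end (23 mm wide) up; easily knocked over. Origin at the centre of its foot.
- tankard: Bystander: loose copper tankard, 84 mm wide and 110 mm high, on the table to one side, past a tray; origin at the centre of its underside.
- hammer: Bystander: loose hammer with a dark wooden handle, 240 mm long, lying on the table to one side, past a tray; origin under its middle, x along the handle towards the head.

How it is judged:
By the outcome, as a careful person would: the job done as asked, in the order asked, and still so for the second after the job is handed in, with the robot touching nothing.
It also fails if it takes over 72 s, if anything falls off the work surface, if the arm or the gripper's body presses on something with over 40 N, if the wrist force passes 120 N, or if a joint passes its speed limit or range.

ROBOT

A 6-joint arm with a two-finger parallel gripper is mounted at the origin on the work surface. World frame = base frame: x ahead of the robot, y to its left, z up, the work surface at z = 0. Lengths are in mm, angles in rad, forces in N, time in s.
With the tool pointing down it reaches from about 350 to 875 mm from the base axis. Payload 4.2 kg.
Tool frame: the origin (TCP) lies at the very end of the fingers, on their centre line; the grasp point (between the pads) lies 19 mm behind it; z points along the fingers, y is the direction in which the jaws open and shut (so a half turn about z gives the same grasp; the last joint's range is limited). The gripper opens to 85 mm and grips with 20 to 120 N. Pads are 22 mm wide; open, the fingers measure 114 mm over their backs; the gripper's body (76 mm by 85 mm) begins 54 mm behind the grasp point. The pads swing forward as they close: fully open they stand 13 mm farther back than shut.
Start: joints at [1.557, 0.385, 0.008, 0, -1.194, -0.259], TCP at [168.361, 601.875, 231.312] pointing down, gripper open.
Joint ranges: [-3.14, 3.14], [-1.21, 2.06], [-1.07, 1.41], [-3.16, 2.05], [-2.99, -0.16], [-3.1, 3.1]. Speed limits (rad/s): [2.79, 2.79, 3.14, 3.14, 3.14, 3.14].

INTERFACE

Orientations are given as a unit quaternion [x, y, z, w].
In Python, from bench import arm, optics, job gives the robot as it stands.
- The arm moves only by the tool send_rows, never from a script. Its argument "steps" is a list that holds one entry, the list of rows, each a list of 5 numbers: the shift along the tool's x, y, z in cm, then the turn about the tool's z in rad, then the opening, from 0 (shut) to 1 (fully open). A call has 1 to 10 rows; each row shifts and turns the pose as measured when the row begins, along the tool's axes as they then stand; what a row does not reach is not made up. A row lasts 1/12 s, in which the tool goes at most 41.7 mm and 7.16 degrees, less where a joint would pass 70% of its speed; a pose out of reach is approached as far as the arm can. A call with a gripper value outside its range is refused whole. The fingers move at their own pace and stop on an object; the grip force is fixed at half the most. Time passes only in rows, so rows that do not move let the fingers close. It gives the time, the measured TCP pose, the force and the opening at its end, in the units of the state.
- arm.read_state(): the state, without advancing time (a new reading comes with each control period).
- optics.get_image(name): name is "scene" or "top" or "wrist"; returns (picture, depth): 384x512x3 uint8, blue, green, red; 384x512 float32, mm along the optical axis (not along the pixel's ray), 0 where there is no reading.
- optics.get_calibration(name): a dict with "K" (3x3 intrinsics, pixels), "rvec" (rotation vector, rad) and "tvec" (3), from world to camera coordinates, as OpenCV has them; the wrist camera has in their place "hand_eye" (4x4, takes a point from camera to tool coordinates, whose origin is the TCP and whose axes are the flange's). Camera axes: x right, y down, z forward; pixel columns grow to the right and rows downward; lengths in mm; the calibration is good to about 2 mm. A picture is of the moment at which its call begins: read the wrist's pose just before it. get_calibration takes no time and is no camera call.
- job.job_done(): hands the job in, once; it reports no verdict.
The state is a dict: "clock": time; "joints": joint angles; "joint_vel": joint speeds; "joint_efforts": joint torques, N m; "position": TCP position; "ee_rot": TCP orientation; "contact_force": force on the tool from outside, world axes, zero at the start; "wrist_torque": the same for the moment, N m; "gripper_width": finger opening in mm.
Only numpy, scipy, OpenCV 4.12 (cv2) and the standard library are available. Lean on these libraries where they do the work, as an engineer would, in place of code of your own. Each camera call takes 0.05 s, during which the arm holds its last target. There are 200 camera calls.

## Working session

There is one attempt and no reset: what is moved stays moved. The work goes in short steps, Python scripts to look and compute and a tool call to move; the robot and the scene stay as the last step left them, time stands still between calls to the robot, and variables do not carry over. Pictures are saved under pics/ and viewed, about 8 in all and at most 12, crops included, and the job is handed in when it is done.

Besides the shell and the picture viewer there is one more tool, called after ">>>" by a JSON object that holds its "name" and its "arguments", one argument or row to a line. send_rows: Moves the arm, as the interface text tells. Its arguments: {"type":"object","properties":{"steps":{"type":"array","items":{"type":"array","items":{"type":"array","items":{"type":"number"}}}}},"required":["steps"]}

```bash
mkdir -p pics
cat > h.py <<'E'
import numpy as np, cv2
from bench import arm, optics, job
from scipy.spatial.transform import Rotation as R
def cloud(name):
    img,d=optics.get_image(name); c=optics.get_calibration(name); K=np.array(c["K"])
    v,u=np.mgrid[:384,:512]; P=np.stack([(u-K[0,2])/K[0,0]*d,(v-K[1,2])/K[1,1]*d,d],-1)
    Rm=cv2.Rodrigues(np.array(c["rvec"],float))[0]; t=np.array(c["tvec"],float).ravel()
    W=(P-t)@Rm; W[d==0]=np.nan
    return img,W
E
python3 - <<'E'
from h import *
s=arm.read_state();print(s)
for n in("top","scene"):
    img,W=cloud(n);np.savez(f"{n}0.npz",img=img,W=W);cv2.imwrite(f"pics/{n}0.png",cv2.resize(img,(768,576),interpolation=cv2.INTER_CUBIC))
E
```

```text
{'clock': 0.0, 'joints': array([ 1.55659662e+00,  3.85545316e-01,  6.64212844e-03, -5.26743322e-04,
       -1.19399121e+00, -2.58620647e-01]), 'joint_vel': array([ 0.00033113, -0.00076101, -0.00042401,  0.00177844, -0.00067378,
        0.00036725]), 'joint_efforts': array([ 2.85699789e-04, -3.92285550e+01,  1.88405997e+01,  4.18602437e+00,
       -4.60305746e-03, -2.30808375e-06]), 'position': array([168.20965042, 601.33739322, 230.23062683]), 'ee_rot': array([ 9.90696758e-01, -1.36083703e-01, -1.15083196e-04,  1.07105169e-03]), 'contact_force': array([ 0.16963705,  0.04616058, -0.18262267]), 'wrist_torque': array([-0.05015272, -0.03180508, -0.07381145]), 'gripper_width': 85.27896724141878}
```

View pics/top0.png

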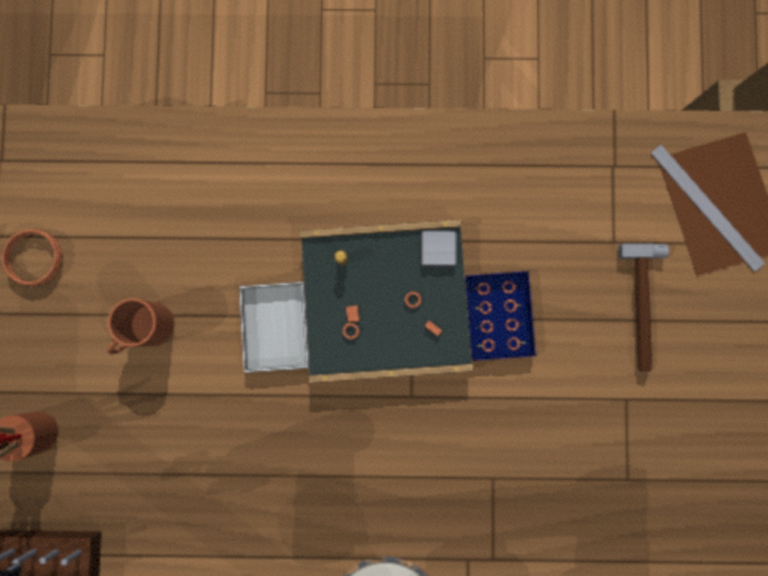

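View pics/scene0.png

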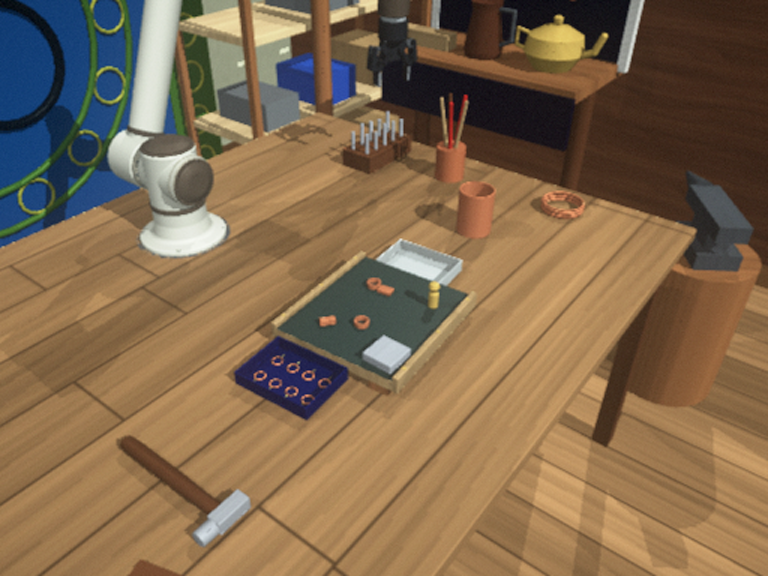

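The top view shows the scrap tray at left (240-308, 283-372), so the scrap end is world +y. The board spans columns 303-470. The offcuts are two rings at (413,300) and (350,331), the square bar at (433,327) and the flat bar at (352,313). The punch is at (341,257) and the block at (438,247). The scene view agrees.

```bash
cat >> h.py <<'E'
def blobs(name, img, W, zlo=42, zhi=70, box=None):
    hsv=cv2.cvtColor(img,cv2.COLOR_BGR2HSV)
    m=((hsv[...,0]<14)|(hsv[...,0]>172))&(hsv[...,1]>110)&(hsv[...,2]>70)
    x0,x1,y0,y1=box
    m&=(W[...,0]>x0)&(W[...,0]<x1)&(W[...,1]>y0)&(W[...,1]<y1)
    n,l,st,c=cv2.connectedComponentsWithStats(m.astype(np.uint8))
    for i in range(1,n):
        if st[i,4]<6: continue
        p=W[l==i]; r=cv2.minAreaRect(p[:,:2].astype(np.float32))
        print(name,st[i,4],"px",c[i].round(1),"rect",np.round(r[0],1),np.round(r[1],1),round(r[2],1),"z med/max",np.nanmedian(p[:,2]).round(1),np.nanmax(p[:,2]).round(1))
E
python3 - <<'E'
from h import *
for n in("top","scene"):
    z=np.load(n+"0.npz");img,W=z["img"],z["W"]
    blobs(n,img,W,box=(300,660,-170,170))
    hsv=cv2.cvtColor(img,cv2.COLOR_BGR2HSV)
    near=(abs(W[...,0]-480)<250)&(abs(W[...,1])<330)
    def rect(nm,m):
        k,l,st,c=cv2.connectedComponentsWithStats((m&near).astype(np.uint8))
        if k<2: print(nm,'none');return
        i=1+st[1:,4].argmax();p=W[l==i];r=cv2.minAreaRect(p[:,:2].astype(np.float32))
        print(n,nm,st[i,4],np.round(r[0],1),np.round(r[1],1),round(r[2],2),"z",np.nanpercentile(p[:,2],[5,50,95]).round(1),np.round(c[i],0),'corners',cv2.boxPoints(r).round(0).tolist())
    Z=W[...,2]
    rect("board",(Z>34)&(Z<56)&~((hsv[...,0]>105)&(hsv[...,1]>150)))
    rect("lino",(Z>34)&(Z<46)&(hsv[...,2]<90)&(hsv[...,0]>50)&(hsv[...,1]<150))
    rect("punch",(hsv[...,0]>16)&(hsv[...,0]<34)&(hsv[...,1]>140)&(Z>45)&(W[...,0]<600))
    rect("grey",(hsv[...,1]<60)&(hsv[...,2]>100)&(Z<35))
    rect("block",(hsv[...,1]<60)&(hsv[...,2]>100)&(Z>45))
    rect("blue",(hsv[...,0]>105)&(hsv[...,1]>150)&(Z<40))
    rect("tank",(hsv[...,0]<14)&(hsv[...,1]>110)&(Z>60))
    rect("tall",(Z>58)&(W[...,1]<200))
E
```

```text
top 58 px [274.8 199.4] rect [585.2 -45.8] [28.1 25.2] 89.2 z med/max 48.3 56.8
top 142 px [234.1 213.6] rect [543.   66.8] [25.5 58.9] 86.0 z med/max 48.8 55.6
top 57 px [288.3 218.3] rect [534.3 -82.8] [29.7 14. ] 54.7 z med/max 51.5 57.8
top 7 px [269.7 253.3] rect [436.5 -33. ] [ 5.7 14.1] 1.1 z med/max 2.4 3.3
top board 10231 [584.4   5.6] [280.4 301.7] 4.59 z [36.9 41.4 51.1] [255. 202.] corners [[433.0, 145.0], [457.0, -156.0], [736.0, -134.0], [712.0, 167.0]]
top lino 8220 [584.7   4.3] [251.6 298.9] 4.67 z [36.7 40.9 44.6] [255. 203.] corners [[447.0, 143.0], [471.0, -155.0], [722.0, -134.0], [698.0, 164.0]]
punch none
top grey 2458 [534.8 217.1] [167.1 127.1] 4.62 z [-0.3  4.1 28.1] [182. 218.] corners [[446.0, 274.0], [457.0, 147.0], [623.0, 160.0], [613.0, 287.0]]
top block 519 [680.9 -91.7] [61.2 62.4] 89.92 z [54.9 58.7 63.1] [292. 165.] corners [[650.0, -122.0], [712.0, -122.0], [712.0, -61.0], [650.0, -61.0]]
top blue 1533 [ 559.4 -209.4] [155.  116.5] 4.45 z [-0.1  4.3 14.2] [333. 210.] corners [[478.0, -157.0], [487.0, -274.0], [641.0, -262.0], [632.0, -145.0]]
tank
[... 644 characters left out ...]
s [[445.0, 140.0], [471.0, -157.0], [716.0, -136.0], [690.0, 162.0]]
punch none
scene grey 938 [517.7 238.1] [191.2 138. ] 4.57 z [ 1.   5.7 27.8] [281. 174.] corners [[417.0, 299.0], [428.0, 162.0], [619.0, 177.0], [608.0, 314.0]]
scene block 472 [681.3 -93. ] [64.5 64.7] 0.44 z [47.4 57.9 60.4] [258. 235.] corners [[649.0, -61.0], [649.0, -126.0], [714.0, -125.0], [713.0, -60.0]]
scene blue 165 [ 557.1 -204.1] [92.2 47.5] 2.01 z [1.  3.3 5.5] [197. 253.] corners [[510.0, -182.0], [512.0, -229.0], [604.0, -226.0], [602.0, -179.0]]
tank none
scene tall 222 [681.5 -94. ] [62.5 61.9] 88.11 z [58.1 59.1 61.2] [258. 233.] corners [[650.0, -124.0], [711.0, -126.0], [713.0, -64.0], [652.0, -62.0]]
```

>>> {"name": "send_rows", "arguments": {
  "steps": [
    [[0,0,0,0.122,0],[0,0,0,0.122,0],[0,0,0,0.122,0],[0,0,0,0.122,0],[0,0,0,0.122,0],[0,0,0,0.122,0],[0,0,0,0.122,0],[0,0,0,0.122,0],[0,0,0,0.122,0],[0,0,0,0.122,0]]
  ]
}}

```text
clock: 0.93
position: [167.3, 597.9, 223.4]
ee_rot: [0.723, -0.691, 0.004, 0.007]
contact_force: [0.1, 0.8, -0.8]
gripper_width: 0.4
```

>>> {"name": "send_rows", "arguments": {
  "steps": [
    [[3,-1.6,0,0,0],[3,-1.6,0,0,0],[3,-1.6,0,0,0],[3,-1.6,0,0,0],[3,-1.6,0,0,0],[3,-1.6,0,0,0],[3,-1.6,0,0,0],[3,-1.6,0,0,0],[3,-1.6,0,0,0],[3,-1.6,0,0,0]]
  ]
}}

```text
clock: 1.77
position: [341.7, 294.8, 221.4]
ee_rot: [0.725, -0.689, 0.006, 0.011]
contact_force: [1.5, 0.8, -0.8]
gripper_width: 0.0
```

>>> {"name": "send_rows", "arguments": {
  "steps": [
    [[3,-1.6,0,0,0],[3,-1.6,0,0,0],[3,-1.6,0,0,0],[3,-1.6,0,0,0],[3,-1.6,0,0,0],[3,-1.6,0,0,0],[3,-1.6,0,0,0],[3,-1.6,0,0,0],[0,0,0,0,0],[0,0,0,0,0]]
  ]
}}

```text
clock: 2.6
position: [485.6, 42.0, 224.0]
ee_rot: [0.722, -0.692, 0.005, 0.013]
contact_force: [-0.6, 0.4, -0.3]
gripper_width: 0.0
```

```bash
cat >> h.py <<'E'
C=np.array([584.4,5.6]); th=np.radians(4.6); BX=np.array([np.cos(th),np.sin(th)]); BY=np.array([-np.sin(th),np.cos(th)])
def tob(p): d=np.asarray(p)[...,:2]-C; return np.stack([d@BX,d@BY],-1)
def wcloud():
    s=arm.read_state(); img,d=optics.get_image("wrist"); c=optics.get_calibration("wrist"); K=np.array(c["K"]); H=np.array(c["hand_eye"])
    v,u=np.mgrid[:384,:512]; P=np.stack([(u-K[0,2])/K[0,0]*d,(v-K[1,2])/K[1,1]*d,d],-1)
    W=(P@H[:3,:3].T+H[:3,3])@R.from_quat(s["ee_rot"]).as_matrix().T+s["position"]; W[d==0]=np.nan
    return img,W,s
def bview(img,W,s,fn):
    "copper pieces in board frame"
    hsv=cv2.cvtColor(img,cv2.COLOR_BGR2HSV); B=tob(W)
    m=((hsv[...,0]<14)|(hsv[...,0]>172))&(hsv[...,1]>110)&(hsv[...,2]>60)&(abs(B[...,0])<125)&(B[...,1]>-148)&(B[...,1]<290)
    n,l,st,c=cv2.connectedComponentsWithStats(m.astype(np.uint8))
    print("tcp board",tob(s["position"]).round(1),"z",s["position"][2].round(1),"yaw err deg",np.degrees(R.from_quat(s["ee_rot"]).as_matrix()[:2,0]@BX).round(2),"clock",s["clock"])
    for i in range(1,n):
        if st[i,4]<25: continue
        b=B[l==i].astype(np.float32);r=cv2.minAreaRect(b);print(st[i,4],c[i].round(),"c",np.round(r[0],1),np.round(r[1],1),round(r[2],1),"x",b[:,0].min().round(),b[:,0].max().round(),"y",b[:,1].min().round(),b[:,1].max().round(),"z",np.nanpercentile(W[l==i][:,2],[50,95]).round(1))
    if fn: cv2.imwrite(fn,cv2.resize(img,(640,480)))
E
python3 - <<'E'
from h import *
img,W,s=wcloud(); bview(img,W,s,"pics/w1.png")
print(optics.get_calibration("wrist")["hand_eye"])
E
```

```text
tcp board [-95.6  44.3] z 224.0 yaw err deg -2.11 clock 2.6
95 [210.  50.] c [-63.  -79.1] [29.2  2.5] 44.9 x -73.0 -52.0 y -90.0 -69.0 z [50.4 53.4]
73 [163.  87.] c [-12.9 -49.7] [27.8 10.8] 87.6 x -18.0 -7.0 y -64.0 -36.0 z [47.2 51.2]
87 [143.  82.] c [  2.  -51.8] [21.2 10.1] 70.9 x -6.0 8.0 y -61.0 -40.0 z [46.5 50.8]
137 [200. 190.] c [-38.6  61.6] [57.6 20.2] 3.8 x -68.0 -9.0 y 52.0 72.0 z [46.5 50.5]
79 [210. 204.] c [-54.1  70.3] [21.4 17.2] 12.9 x -64.0 -43.0 y 61.0 79.0 z [45.4 50.9]
[[-4.57254437e-04 -9.61353697e-01 -2.75315928e-01  6.94675271e+01]
 [ 9.99999610e-01 -6.47589145e-04  6.00430064e-04 -8.92316684e-02]
 [-7.55517268e-04 -2.75315546e-01  9.61353618e-01 -1.43256083e+02]
 [ 0.00000000e+00  0.00000000e+00  0.00000000e+00  1.00000000e+00]]
```

View pics/w1.png

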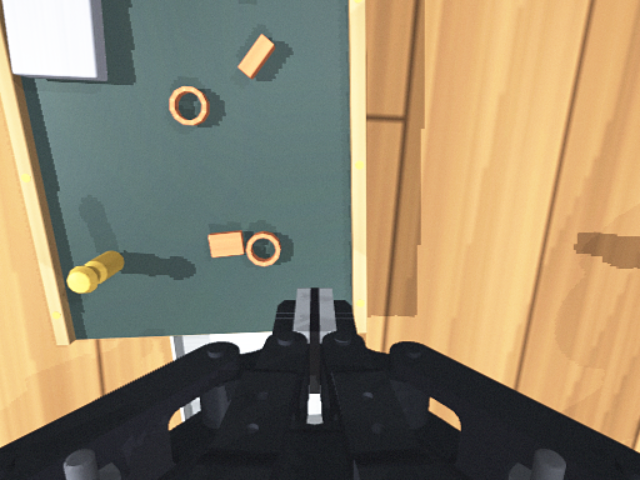

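The wrist view shows the near ring (263,248) touching the flat bar (226,243), both rears level. The other ring is at (188,105), the square bar at (256,55) and the punch at about (95,270), well to the far side. I'll push the touching pair together with one finger behind each.

>>> {"name": "send_rows", "arguments": {
  "steps": [
    [[1,-3,0,-0.037,0.26],[1,-3,0,0,0.26],[0,0,3,0,0.26],[0,0,3,0,0.26],[0,0,3,0,0.26],[0,0,3,0,0.26],[0,0,2,0,0.26],[0,0,1,0,0.26],[0,0,0,0,0.26],[0,0,0,0,0.26]]
  ]
}}

```text
clock: 3.48
position: [545.0, 33.7, 68.8]
ee_rot: [0.742, -0.67, 0.005, 0.012]
contact_force: [0.4, -0.5, 0.6]
gripper_width: 22.2
```

Run:
```python
from h import *
img,W,s=wcloud(); bview(img,W,s,"pics/w2.png");print(s["gripper_width"],s["ee_rot"],s["contact_force"])
```

```text
tcp board [-37.   31.2] z 68.8 yaw err deg 1.22 clock 3.4833
263 [292.  26.] c [-58.7 -76. ] [26.  10.3] 21.6 x -69.0 -45.0 y -86.0 -68.0 z [50.1 53. ]
284 [175.  70.] c [  0.  -51.9] [21.6 14.2] 62.1 x -11.0 7.0 y -61.0 -40.0 z [46.3 50.8]
109 [210.  88.] c [-13.5 -47.4] [26.3  8.6] 75.3 x -18.0 -6.0 y -61.0 -36.0 z [47.3 51.1]
150 [237. 267.] c [-30.7  52.8] [30.3 11.8] 85.3 x -36.0 -24.0 y 37.0 67.0 z [47.  90.3]
179 [263. 271.] c [-47.1  56. ] [28.4  8.4] 69.2 x -51.0 -39.0 y 41.0 68.0 z [45.7 50. ]
165 [269. 299.] c [-46.5  61.8] [ 9.8 37.6] 10.2 x -54.0 -43.0 y 42.0 80.0 z [46.3 50.3]
22.21947109940926 [ 0.74200286 -0.67027388  0.00515286  0.01175255] [ 0.39738552 -0.47473979  0.64326009]
```

View pics/w2.png

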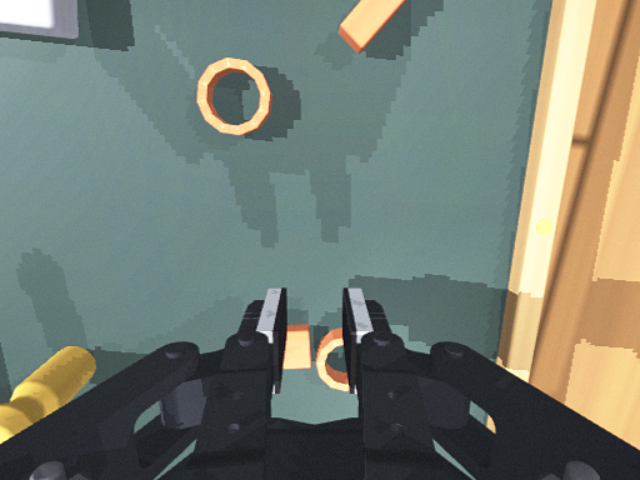

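>>> {"name": "send_rows", "arguments": {
  "steps": [
    [[1.0,0,0,0.02,0.26],[0,0,0.8,0,0.26],[0,0,0.8,0,0.26],[0,0,0.6,0,0.26],[0,0,0,0,0.26],[0,0,0,0,0.26]]
  ]
}}

```text
clock: 4.03
position: [548.7, 24.1, 49.7]
ee_rot: [0.735, -0.678, 0.008, 0.007]
contact_force: [-0.7, 0.2, 0.8]
gripper_width: 22.1
```

Run:
```python
from h import *
s=arm.read_state();M=R.from_quat(s["ee_rot"]).as_matrix();print(tob(s["position"]),s["position"],"yaw",np.degrees(M[:2,0]@BX),M[:,2]@np.array([0,0,1]),M[2],s["contact_force"])
```

```text
[-34.09802163  21.30134366] [548.70346739  24.09810479  49.73980366] yaw 0.038081927517655274 -0.999774980364564 [ 2.12096110e-02  3.75549331e-04 -9.99774980e-01] [-0.66503428  0.21894594  0.81272951]
```

>>> {"name": "send_rows", "arguments": {
  "steps": [
    [[0,0.2,0.4,0,0.26],[0,0,0.15,0,0.26],[0,0,0,0,0.26],[-0.8,0,-0.02,0,0.26],[-0.8,0,-0.02,0,0.26],[-0.8,0,-0.02,0,0.26],[-0.8,0,-0.02,0,0.26]]
  ]
}}

```text
clock: 4.62
position: [544.0, 57.2, 44.1]
ee_rot: [0.734, -0.679, 0.008, 0.007]
contact_force: [0.4, -0.1, -0.8]
gripper_width: 22.1
```

```bash
cat > st.py <<'E'
from h import *
s=arm.read_state();M=R.from_quat(s["ee_rot"]).as_matrix();print(tob(s["position"]).round(1),"z",s["position"][2].round(1),"yaw",np.degrees(M[:2,0]@BX).round(2),M[2].round(3),s["contact_force"].round(1),s["clock"])
E
python3 st.py
```

```text
[-36.1  54.6] z 44.1 yaw -0.1 [ 0.021 -0.    -1.   ] [ 0.4 -0.1 -0.8] 4.6167
```

>>> {"name": "send_rows", "arguments": {
  "steps": [
    [[-0.8,0,-0.02,0,0.26],[-0.8,0,-0.02,0,0.26],[-0.8,0,-0.02,0,0.26],[-0.8,0,-0.02,0,0.26],[-0.8,0,-0.02,0,0.26],[-0.8,0,-0.02,0,0.26]]
  ]
}}

```text
clock: 5.12
position: [539.6, 111.9, 44.7]
ee_rot: [0.735, -0.678, 0.008, 0.007]
contact_force: [0.9, 0.5, 0.3]
gripper_width: 22.6
```

```bash
python3 st.py
python3 - <<'E'
from h import *
a,b=cloud("top"),cloud("scene")
p=cv2.resize(a[0][150:270,140:360],(700,382));q=cv2.resize(b[0][150:290,140:330],(700,516))
cv2.imwrite("pics/m1.png",cv2.resize(np.vstack([p,q]),(467,598)))
E
```

```text
[-36.1 109.6] z 44.7 yaw 0.05 [ 0.021 -0.001 -1.   ] [0.9 0.5 0.3] 5.1167
```

View pics/m1.png

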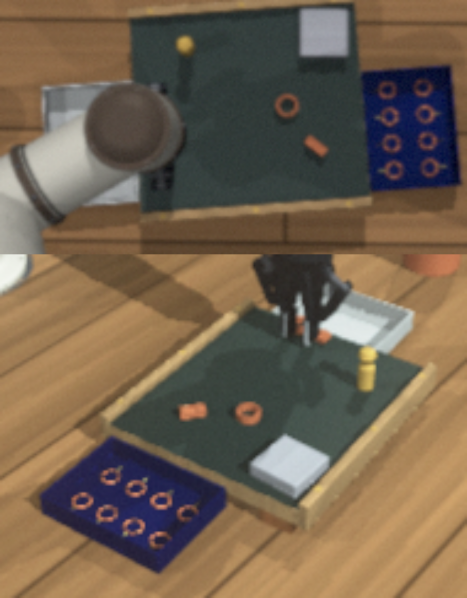

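In both views the fingers are pushing the pair towards the scrap end, the punch is clear, and the other two pieces are untouched. I'll carry on over the edge.

>>> {"name": "send_rows", "arguments": {
  "steps": [
    [[-0.8,0,-0.02,0,0.26],[-0.8,0,-0.02,0,0.26],[-0.8,0,-0.02,0,0.26],[-0.8,0,-0.02,0,0.26],[-0.8,0,-0.02,0,0.26],[-0.8,0,-0.02,0,0.26],[-0.8,0,-0.02,0,0.26],[0,0,0,0,0.26],[0,0,0,0,0.26]]
  ]
}}

```text
clock: 5.97
position: [534.9, 174.5, 45.0]
ee_rot: [0.736, -0.677, 0.008, 0.006]
contact_force: [0.1, -0.3, -0.6]
gripper_width: 22.1
```

```bash
python3 st.py
```

```text
[-35.8 172.4] z 45.0 yaw 0.13 [ 0.021 -0.002 -1.   ] [ 0.1 -0.3 -0.6] 5.9667
```

>>> {"name": "send_rows", "arguments": {
  "steps": [
    [[0,0,-2.5,0,0.14],[0,0,-2.5,0,0.14],[0,0,-2.5,0,0.14],[0,0,-2.5,0,0.14],[2.5,-0.5,0,0,0.14],[2.5,-0.5,0,0,0.14],[2.5,-0.5,0,0,0.14],[2.5,-0.5,0,0,0.14],[2.5,-0.5,0,0,0.14],[2.5,-0.5,0,0,0.14]]
  ]
}}

```text
clock: 6.8
position: [577.0, 26.4, 153.7]
ee_rot: [0.738, -0.675, 0.008, 0.007]
contact_force: [0.5, 0.1, 0.3]
gripper_width: 11.8
```

>>> {"name": "send_rows", "arguments": {
  "steps": [
    [[2.5,0,0,0,0.14],[2.5,0,0,0,0.14],[2.5,0,0,0,0.14],[0,0,0,0,0.14],[0,0,0,0,0.14]]
  ]
}}

```text
clock: 7.22
position: [583.3, -57.9, 155.0]
ee_rot: [0.735, -0.678, 0.008, 0.008]
contact_force: [0.2, 0.7, -0.1]
gripper_width: 12.1
```

```bash
python3 st.py
python3 - <<'E'
from h import *
img,W,s=wcloud(); bview(img,W,s,None)
a,b=cloud("top"),cloud("scene"); blobs("top",*a,box=(420,660,-170,290))
p=cv2.resize(a[0][150:270,140:360],(467,255));q=cv2.resize(b[0][150:290,140:330],(467,344))
w=cv2.resize(img,(330,248)); w=np.vstack([w,np.zeros((351,330,3),np.uint8)])
cv2.imwrite("pics/m2.png",np.hstack([np.vstack([p,q]),w]))
E
```

```text
[ -6.2 -63.2] z 155.0 yaw 0.01 [ 0.022  0.    -1.   ] [ 0.2  0.7 -0.1] 7.2167
tcp board [ -6.2 -63.2] z 155.0 yaw err deg 0.01 clock 7.2167
134 [310. 165.] c [-53.4 -83.9] [33.  11.7] 71.9 x -64.0 -45.0 y -98.0 -66.0 z [47.7 52.4]
30 [326. 166.] c [-65.6 -83.7] [24.9  9.1] 70.2 x -73.0 -57.0 y -97.0 -74.0 z [52.5 53.5]
98 [248. 194.] c [ -3.8 -58.3] [11.9 28.3] 89.5 x -18.0 10.0 y -64.0 -52.0 z [46.2 50.6]
123 [248. 214.] c [ -3.8 -47.5] [21.2 18. ] 9.2 x -14.0 7.0 y -58.0 -39.0 z [46.  50.6]
top 22 px [291.  220.4] rect [528.4 -83.8] [24.7 14.1] 88.3 z med/max 52.4 249.8
top 8 px [278.5 254.2] rect [434.5 -58.3] [ 7.6 12.7] 27.4 z med/max 0.1 3.7
```

View pics/m2.png

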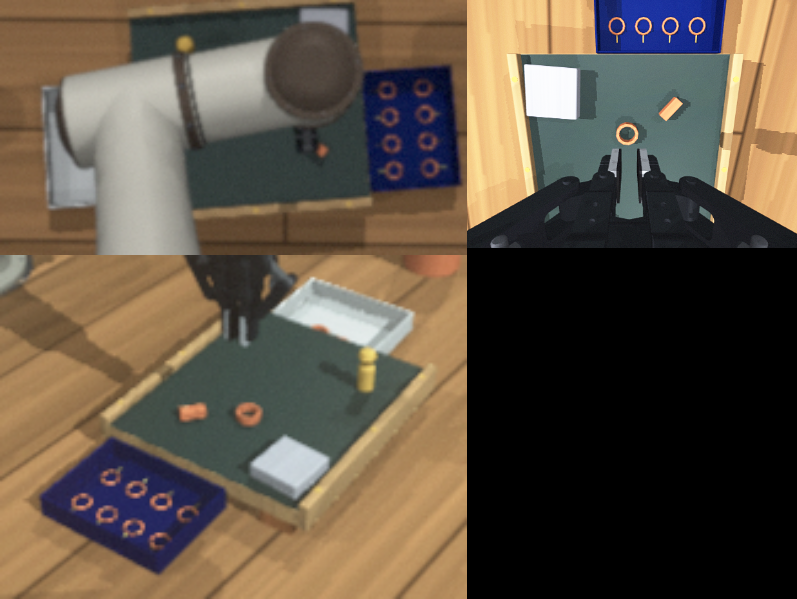

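The bottom left (scene) shows copper in the scrap tray. The wrist view shows the ring at board (-4,-50) and the square bar at (-59,-83). Next I'll push the ring.

>>> {"name": "send_rows", "arguments": {
  "steps": [
    [[1.5,-0.1,0,0,0.14],[1.4,-0.1,0,0,0.14],[0,0,2.5,0,0.14],[0,0,2.5,0,0.14],[0,0,2.5,0,0.14],[0,0,1.5,0,0.14],[0,0,0,0,0.14],[0,0,0,0,0.14]]
  ]
}}

```text
clock: 8.03
position: [591.9, -83.2, 65.4]
ee_rot: [0.739, -0.673, 0.011, 0.005]
contact_force: [-0.6, 0.5, 1.0]
gripper_width: 12.2
```

```bash
python3 st.py
```

```text
[  0.3 -89.1] z 65.4 yaw 0.75 [ 0.023 -0.007 -1.   ] [-0.6  0.5  1. ] 8.0333
```

>>> {"name": "send_rows", "arguments": {
  "steps": [
    [[0.2,0.4,1.0,0.013,0.14],[0,0,0.8,0,0.14],[0,0,0.2,0,0.14],[0,0,0,0,0.14]]
  ]
}}

```text
clock: 8.37
position: [591.4, -84.8, 48.5]
ee_rot: [0.736, -0.677, 0.013, 0.003]
contact_force: [0.3, -0.5, -0.8]
gripper_width: 11.9
```

```bash
python3 st.py
```

```text
[ -0.3 -90.7] z 48.5 yaw 0.19 [ 0.023 -0.014 -1.   ] [ 0.3 -0.5 -0.8] 8.3667
```

>>> {"name": "send_rows", "arguments": {
  "steps": [
    [[0,0.4,0.45,0,0.14],[0,0,0,0,0.14],[-0.8,0,-0.02,0,0.14],[-0.8,0,-0.02,0,0.14],[-0.8,0,-0.02,0,0.14],[-0.8,0,-0.02,0,0.14],[-0.8,0,-0.02,0,0.14],[-0.8,0,-0.02,0,0.14]]
  ]
}}

```text
clock: 9.03
position: [585.1, -33.0, 47.1]
ee_rot: [0.736, -0.677, 0.016, 0.0]
contact_force: [0.4, -0.4, 0.7]
gripper_width: 12.0
```

```bash
python3 st.py
```

```text
[ -2.4 -38.6] z 47.1 yaw 0.2 [ 0.023 -0.021 -1.   ] [ 0.4 -0.4  0.7] 9.0333
```

>>> {"name": "send_rows", "arguments": {
  "steps": [
    [[-0.6,0,0.1,0,0.14],[-0.6,0,0.1,0,0.14],[-0.8,0,0.05,0,0.14],[-0.8,0,-0.02,0,0.14],[-0.8,0,-0.02,0,0.14],[-0.8,0,-0.02,0,0.14],[-0.8,0,-0.02,0,0.14],[-0.8,0,-0.02,0,0.14]]
  ]
}}

```text
clock: 9.7
position: [579.6, 34.0, 44.1]
ee_rot: [0.737, -0.676, 0.016, 0.0]
contact_force: [-0.1, 0.3, 0.6]
gripper_width: 12.0
```

```bash
python3 st.py;  python3 - <<'E'
from h import *
b=cloud("scene"); blobs("scene",*b,box=(420,660,-170,290))
E
```

```text
[-2.5 28.7] z 44.1 yaw 0.29 [ 0.023 -0.021 -0.999] [-0.1  0.3  0.6] 9.7
scene 17 px [263.8 196.7] rect [592.8  54.3] [ 5.5 36.5] 28.1 z med/max 49.3 75.5
scene 62 px [218.  213.6] rect [533.2 -83.8] [29.5 17. ] 52.2 z med/max 49.1 56.0
```

>>> {"name": "send_rows", "arguments": {
  "steps": [
    [[-0.8,0,-0.02,0,0.14],[-0.8,0,-0.02,0,0.14],[-0.8,0,-0.02,0,0.14],[-0.8,0,-0.02,0,0.14],[-0.8,0,-0.02,0,0.14],[-0.8,0,-0.02,0,0.14],[-0.8,0,-0.02,0,0.14],[-0.8,0,-0.02,0,0.14]]
  ]
}}

```text
clock: 10.42
position: [573.3, 105.0, 44.2]
ee_rot: [0.737, -0.676, 0.016, 0.0]
contact_force: [-0.5, 0.3, -0.1]
gripper_width: 12.2
```

```bash
python3 st.py;  python3 - <<'E'
from h import *
b=cloud("scene"); blobs("scene",*b,box=(420,660,-170,290))
E
```

```text
[ -3. 100.] z 44.2 yaw 0.31 [ 0.023 -0.021 -1.   ] [-0.5  0.3 -0.1] 10.4167
scene 11 px [276.  185.8] rect [585.9 124.2] [ 4.9 29.6] 23.0 z med/max 48.2 63.8
scene 63 px [217.9 213.6] rect [534.3 -84.5] [29.5 16.4] 55.8 z med/max 49.2 55.5
```

>>> {"name": "send_rows", "arguments": {
  "steps": [
    [[-0.8,0,-0.02,0,0.14],[-0.8,0,-0.02,0,0.14],[-0.8,0,-0.02,0,0.14],[-0.8,0,-0.02,0,0.14],[-0.8,0,-0.02,0,0.14],[-0.8,0,-0.02,0,0.14],[-0.8,0,-0.02,0,0.14],[-0.8,0,-0.02,0,0.14],[0,0,0,0,0.14],[0,0,0,0,0.14]]
  ]
}}

```text
clock: 11.3
position: [567.3, 178.4, 44.3]
ee_rot: [0.738, -0.675, 0.016, -0.001]
contact_force: [-0.4, -0.7, -0.2]
gripper_width: 11.7
```

```bash
python3 st.py;  python3 - <<'E'
from h import *
b=cloud("scene"); blobs("scene",*b,box=(420,660,-170,290))
E
```

```text
[ -3.2 173.6] z 44.3 yaw 0.47 [ 0.023 -0.022 -0.999] [-0.4 -0.7 -0.2] 11.3
scene 6 px [297.  118.5] rect [600.3 195.4] [0.9 7. ] 28.2 z med/max 253.9 262.1
scene 10 px [282.  183.6] rect [575.8 178. ] [18.5 39.9] 44.2 z med/max 16.4 38.6
scene 62 px [218.  213.6] rect [534.2 -84.6] [29.8 15.5] 58.4 z med/max 48.9 55.7
```

>>> {"name": "send_rows", "arguments": {
  "steps": [
    [[0,0,-2.5,0.008,0.14],[0,0,-2.5,0,0.14],[0,0,-2.5,0,0.14],[2.5,0.5,0,0,0.14],[2.5,0.5,0,0,0.14],[2.5,0.5,0,0,0.14],[2.5,0.5,0,0,0.14],[2.5,0.5,0,0,0.14],[2.5,0.5,0,0,0.14],[2.5,0.5,0,0,0.14]]
  ]
}}

```text
clock: 12.18
position: [544.0, -3.4, 126.6]
ee_rot: [0.736, -0.677, 0.017, -0.001]
contact_force: [0.7, -0.2, 0.2]
gripper_width: 11.9
```

>>> {"name": "send_rows", "arguments": {
  "steps": [
    [[2.5,0.5,0,0,0.14],[2.5,0.5,0,0,0.14],[2.5,0.5,0,0,0.14],[2,0.3,0,0,0.14],[0,0,0,0,0.14],[0,0,0,0,0.14]]
  ]
}}

```text
clock: 12.68
position: [529.7, -111.1, 129.0]
ee_rot: [0.732, -0.681, 0.016, -0.0]
contact_force: [0.1, 0.9, -0.1]
gripper_width: 11.7
```

```bash
python3 st.py
python3 - <<'E'
from h import *
b=cloud("scene"); blobs("scene",*b,box=(420,660,-170,290))
cv2.imwrite("pics/m3.png",cv2.resize(b[0][140:290,140:340],(800,600),interpolation=cv2.INTER_CUBIC))
E
```

```text
[ -63.9 -111.9] z 129.0 yaw -0.45 [ 0.023 -0.023 -0.999] [ 0.1  0.9 -0.1] 12.6833
scene 9 px [282.1 183.6] rect [564.9 185.7] [21.1 16. ] 55.1 z med/max 14.7 26.7
scene 63 px [217.9 213.7] rect [533.9 -84.4] [29.3 14.1] 51.3 z med/max 48.8 55.1
```

View pics/m3.png

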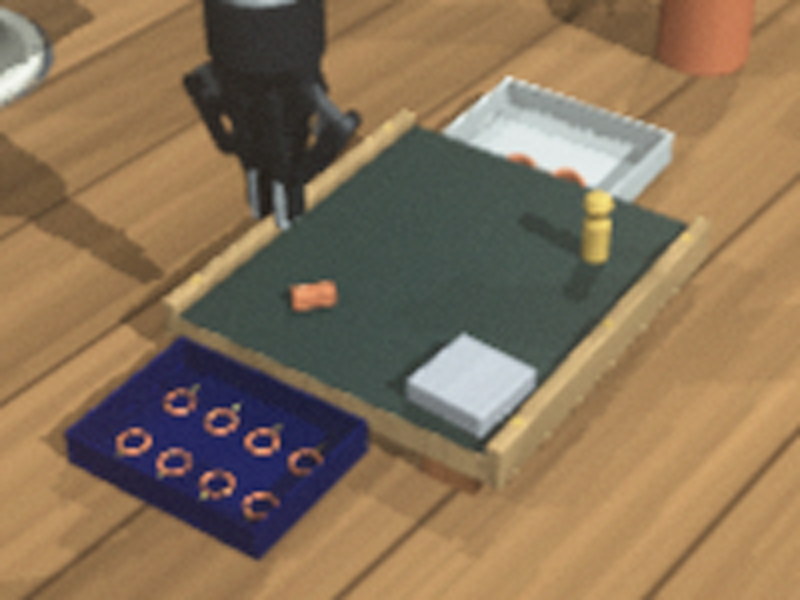

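The scene view shows both rings inside the scrap tray at (520,160) and (568,178), and only the square bar left on the board at (313,296). The punch and block haven't moved.

>>> {"name": "send_rows", "arguments": {
  "steps": [
    [[1.4,-0.2,0,-0.006,0.14],[0,-0.1,2.5,0,0.14],[0,0,2.5,0,0.14],[0,0,1.6,0,0.14],[0,0,0.6,0,0.14],[0,0,0,0,0.14],[0,0,0,0,0.14]]
  ]
}}

```text
clock: 13.32
position: [539.0, -121.8, 57.1]
ee_rot: [0.737, -0.676, 0.019, -0.002]
contact_force: [0.1, 0.8, 0.5]
gripper_width: 12.1
```

```bash
python3 st.py
```

```text
[ -55.5 -123.3] z 57.1 yaw 0.34 [ 0.024 -0.029 -0.999] [0.1 0.8 0.5] 13.3167
```

>>> {"name": "send_rows", "arguments": {
  "steps": [
    [[0.3,0.5,0.8,0.006,0.14],[0,0,0.4,0,0.14],[0,0,0,0,0.14],[-0.6,0,0,0,0.14],[-0.6,0,0,0,0.14],[-0.6,0,0,0,0.14]]
  ]
}}

```text
clock: 13.82
position: [535.2, -106.4, 47.2]
ee_rot: [0.735, -0.678, 0.021, -0.005]
contact_force: [-0.3, -0.2, 0.3]
gripper_width: 11.9
```

```bash
python3 st.py
```

```text
[ -58.  -107.7] z 47.2 yaw -0.04 [ 0.024 -0.036 -0.999] [-0.3 -0.2  0.3] 13.8167
```

>>> {"name": "send_rows", "arguments": {
  "steps": [
    [[-0.5,0.1,0.1,0,0.14],[-0.5,0.1,0.1,0,0.14],[-0.6,0,0,0,0.14],[-0.6,0,-0.02,0,0.14],[-0.6,0,-0.02,0,0.14],[-0.6,0,-0.02,0,0.14],[-0.6,0,-0.02,0,0.14],[-0.8,0,-0.02,0,0.14],[-0.8,0,-0.02,0,0.14],[-0.8,0,-0.02,0,0.14]]
  ]
}}

```text
clock: 14.65
position: [527.7, -35.3, 45.7]
ee_rot: [0.735, -0.678, 0.022, -0.006]
contact_force: [-0.1, 0.1, -0.2]
gripper_width: 11.7
```

```bash
python3 st.py
python3 - <<'E'
from h import *
b=cloud("scene"); blobs("scene",*b,box=(420,660,-170,290))
cv2.imwrite("pics/m4.png",cv2.resize(b[0][140:290,140:340],(800,600),interpolation=cv2.INTER_CUBIC))
E
```

```text
[-59.8 -36.2] z 45.7 yaw 0.03 [ 0.025 -0.038 -0.999] [-0.1  0.1 -0.2] 14.65
scene 6 px [270.  179.5] rect [532.2 174.3] [12.7 50. ] 42.9 z med/max 11.4 40.4
scene 10 px [282.  183.6] rect [571.4 175.3] [18.  43.5] 10.4 z med/max 15.7 40.0
scene 27 px [235.8 203.8] rect [546.8 -20.2] [11.8 17.3] 39.3 z med/max 49.2 64.5
```

View pics/m4.png

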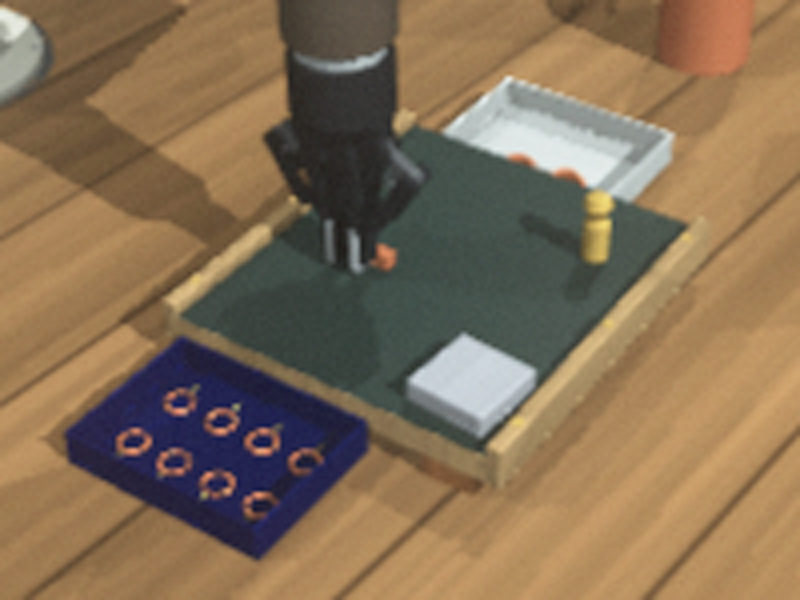

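The bar now lies in front of the right finger at (383,257), moving with it. I'll continue.

>>> {"name": "send_rows", "arguments": {
  "steps": [
    [[-0.8,0,-0.02,0,0.14],[-0.8,0,-0.02,0,0.14],[-0.8,0,-0.02,0,0.14],[-0.8,0,-0.02,0,0.14],[-0.8,0,-0.02,0,0.14],[-0.8,0,-0.02,0,0.14],[-0.8,0,-0.02,0,0.14],[-0.8,0,-0.02,0,0.14]]
  ]
}}

```text
clock: 15.37
position: [521.9, 35.8, 45.9]
ee_rot: [0.735, -0.677, 0.022, -0.006]
contact_force: [0.6, -0.2, -0.4]
gripper_width: 12.1
```

```bash
python3 st.py
python3 - <<'E'
from h import *
b=cloud("scene"); blobs("scene",*b,box=(420,660,-170,290))
E
```

```text
[-59.9  35.1] z 45.9 yaw 0.09 [ 0.025 -0.038 -0.999] [ 0.6 -0.2 -0.4] 15.3667
scene 6 px [270.  179.5] rect [531.9 175.1] [12.8 47.3] 42.9 z med/max 11.2 39.0
scene 10 px [282.  183.6] rect [571.4 174.6] [14.7 41.4] 14.3 z med/max 15.5 39.3
scene 21 px [249.2 192. ] rect [540.1  49.6] [12.  18.1] 38.2 z med/max 50.0 59.3
```

>>> {"name": "send_rows", "arguments": {
  "steps": [
    [[-0.8,0,-0.02,0,0.14],[-0.8,0,-0.02,0,0.14],[-0.8,0,-0.02,0,0.14],[-0.8,0,-0.02,0,0.14],[-0.8,0,-0.02,0,0.14],[-0.8,0,-0.02,0,0.14],[-0.8,0,-0.02,0,0.14],[-0.8,0,-0.02,0,0.14]]
  ]
}}

```text
clock: 16.08
position: [515.9, 106.7, 45.9]
ee_rot: [0.736, -0.677, 0.022, -0.006]
contact_force: [-0.6, -0.2, 0.5]
gripper_width: 11.9
```

>>> {"name": "send_rows", "arguments": {
  "steps": [
    [[-0.8,0,-0.02,0,0.14],[-0.8,0,-0.02,0,0.14],[-0.8,0,-0.02,0,0.14],[-0.8,0,-0.02,0,0.14],[-0.8,0,-0.02,0,0.14],[-0.8,0,-0.02,0,0.14],[-0.8,0,-0.02,0,0.14],[-0.8,0,-0.02,0,0.14],[0,0,0,0,0.14],[0,0,0,0,0.14]]
  ]
}}

```text
clock: 16.92
position: [510.1, 180.2, 45.9]
ee_rot: [0.736, -0.676, 0.022, -0.006]
contact_force: [0.3, -0.2, -0.4]
gripper_width: 11.9
```

>>> {"name": "send_rows", "arguments": {
  "steps": [
    [[0,0,-2.5,0,0.14],[0,0,-2.5,0,0.14],[0,0,-2.5,0,0.14],[0,0,-2.5,0,0.14],[3,0,-2,0,0.14],[3,0,-2,0,0.14],[3,0,0,0,0.14],[3,0,0,0,0.14],[0,0,0,0,0.14],[0,0,0,0,0.14]]
  ]
}}

```text
clock: 17.75
position: [513.6, 56.7, 196.2]
ee_rot: [0.736, -0.677, 0.023, -0.005]
contact_force: [0.5, -0.1, -0.9]
gripper_width: 12.0
```

```bash
python3 st.py
python3 - <<'E'
from h import *
a,b=cloud("top"),cloud("scene"); img,W,s=wcloud()
p=cv2.resize(a[0][150:270,140:360],(400,218));q=cv2.resize(b[0][140:290,140:340],(400,300));w=cv2.resize(img,(400,300))
f=np.zeros((518,800,3),np.uint8);f[:218,:400]=p;f[218:,:400]=q;f[:300,400:]=w;cv2.imwrite("pics/m5.png",f)
E
```

```text
[-66.5  56.6] z 196.2 yaw 0.2 [ 0.027 -0.038 -0.999] [ 0.5 -0.1 -0.9] 17.75
```

View pics/m5.png

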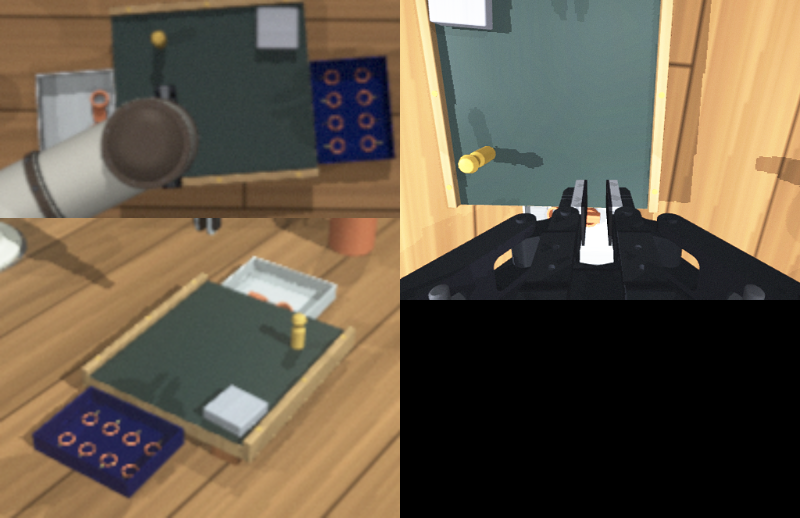

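The board is empty, with punch and block in place and copper in the scrap tray, but the arm hides part of the tray. I'll view the tray with the wrist camera.

>>> {"name": "send_rows", "arguments": {
  "steps": [
    [[-3,-0.4,-0.5,0,0.14],[-3,-0.4,-0.5,0,0.14],[-3,-0.4,-0.5,0,0.14],[-3,-0.4,-0.5,0,0.14],[-3,-0.4,-0.5,0,0.14],[-3,-0.4,0,0,0.14],[-2,-0.4,0,0,0.14],[0,0,0,0,0.14],[0,0,0,0,0.14],[0,0,0,0,0.14]]
  ]
}}

```text
clock: 18.73
position: [518.3, 278.6, 210.6]
ee_rot: [0.741, -0.671, 0.021, 0.0]
contact_force: [0.3, 0.4, 0.5]
gripper_width: 12.1
```

```bash
python3 st.py
python3 - <<'E'
from h import *
img,W,s=wcloud(); bview(img,W,s,None); a=cloud("top")
f=np.zeros((480,800,3),np.uint8);f[:360,:480]=cv2.resize(img,(480,360));f[:,480:]=cv2.resize(a[0][100:292,50:360],(320,480)) if 0 else 0
f[:198,480:]=cv2.resize(a[0][100:292,50:360],(320,198));cv2.imwrite("pics/m6.png",f)
E
```

```text
[-44.  277.4] z 210.6 yaw 1.05 [ 0.032 -0.028 -0.999] [0.3 0.4 0.5] 18.7333
tcp board [-44.  277.4] z 210.6 yaw err deg 1.05 clock 18.7333
159 [124.  49.] c [ 98.4 152. ] [44.8  6.6] 1.8 x 76.0 121.0 y 148.0 155.0 z [ 7.4 17.9]
1026 [250.  81.] c [-31.6 181.9] [26.8 66.3] 84.7 x -66.0 3.0 y 166.0 197.0 z [14.6 26.4]
111 [210.  74.] c [  5.6 175.4] [21.4 10.6] 71.7 x -3.0 11.0 y 167.0 187.0 z [11.6 16.4]
```

View pics/m6.png

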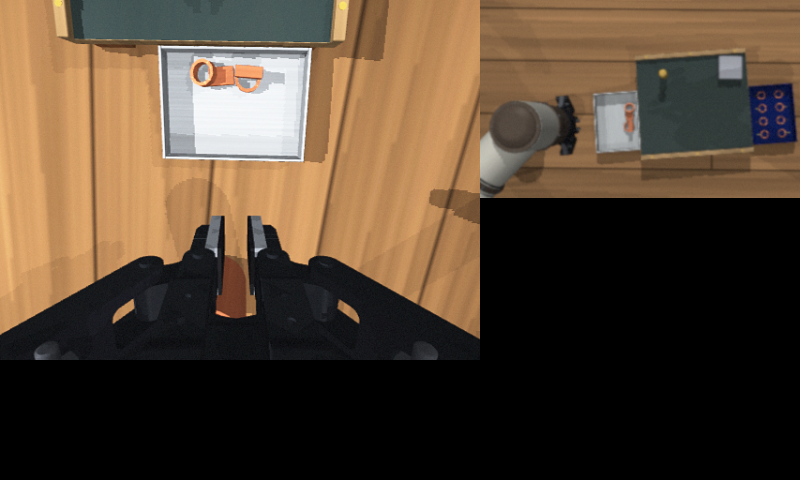

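Run:
```python
from h import *
print(job.job_done())
```

```text
the job is handed in; nothing more can be done
None
```

All four copper offcuts are in the bare-metal scrap tray, and the job was handed in at about 18.8 s on the robot's clock.

I pushed them over the +y end of the board in three straight sweeps with the fingertips:
- the flat bar and the ring touching it, together
- the second ring
- the square bar

**Final wrist view:** all four lie inside the scrap tray, next to the wall nearest the board, with nothing on the rim. Their measured tops reach about 26 mm, just under the 28 mm rim. One ring leans on the flat bar, and the square bar rests partly on the other ring.

**Bystanders:** the board was empty, and the punch, bench block and dark blue tray looked undisturbed. I did not measure the tankard or hammer again, but the arm never went near the hammer and stayed well above the tankard. The robot was clear of everything, with the tool at about z = 210 mm.

**Checks that disagreed:** early wrist-camera and top-camera positions differed by about 5 mm in the board's x direction. I used values between the two. The tool also tilted about 2° during the run, so I corrected its height as I pushed.

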